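# Sweep counted nuts into the counting tray's trough and shut its lid

## Robot

A 7-joint arm with a two-finger parallel gripper is mounted at the origin on a cart in front of the work surface, level with it; the furniture and walls round the work are solid. World frame = base frame: x ahead of the robot, y to its left, z up, the work surface at z = 0. Lengths are in m, angles in rad, forces in N, time in s.
With the tool pointing down it reaches from about 0.425 to 0.925 m from the base axis. Payload 6.8 kg.
Tool frame: the origin (TCP) lies at the very end of the fingers, on their centre line; the grasp point (between the pads) lies 19 mm behind it (robot.grasp_offset is the distance from the TCP to the grasp point, in m); x points along the fingers, y is the direction in which the jaws open and shut, and the axes are right-handed (so a half turn about x gives the same grasp; the last joint's range is limited). The gripper opens to 85 mm and grips with 20 to 120 N. Pads are 22 mm wide; open, the fingers measure 114 mm over their backs; the gripper's body (76 mm by 85 mm) begins 54 mm behind the grasp point. The pads swing forward as they close: fully open they stand 13 mm farther back than shut.
Start: joints at [-1.221, 0.477, 0.022, 1.555, -0.011, 1.109, -0.083], TCP at [0.298, 0.606, 0.231] pointing down, gripper open.
Joint ranges: [-2.96, 2.96], [-0.34, 2.1], [-1.41, 1.46], [0.24, 2.44], [-1.37, 4.51], [0.17, 1.92], [-2.96, 2.96]. Speed limits (rad/s): [2.39, 2.39, 3.14, 3.14, 3.14, 3.14, 3.14].

## Interface

Orientations are given as a unit quaternion [w, x, y, z].
In Python, from plant import readout, imaging, robot gives the robot as it stands.
- The arm moves only by the tool servo_tool, never from a script. Its argument "series" is text: rows parted by semicolons, each of 7 numbers parted by spaces: the shift along the tool's x, y, z in mm, then the turn, a rotation vector about the tool's x, y, z in rad, then the gripper command: -1 is shut, 1 is fully open, values between are in proportion. In form: tx ty tz rx ry rz gripper; .... A call has exactly 8 rows; each row shifts and turns the pose as measured when the row begins, along the tool's axes as they then stand; what a row does not reach is not made up. A row lasts 1/8 s, in which the tool goes at most 62.5 mm and 10.7 degrees, less where a joint would pass 70% of its speed; a pose out of reach is approached as far as the arm can. A call is refused whole if a number of a shift passes 62.5 or a number of a turn 0.188, either way. A call with a gripper value outside its range is refused whole. The fingers move at their own pace and stop on an object; "squeeze" is the grip in N (left out, the last holds). Time passes only in rows, so rows that do not move let the fingers close, or fill a call up. It gives the time, the measured TCP pose, the force and the opening at its end, in the units of the state.
- readout.read_state(): the state, without advancing time (a new reading comes with each control period).
- imaging.read_camera(name): name is "side" or "top"; returns the picture (384x512x3 uint8, red, green, blue); there is no depth.
- imaging.calibration(name): a dict with "K" (3x3 intrinsics, pixels), "distortion" ([k1, k2, p1, p2, k3] as OpenCV has them; the pictures are not rectified), "xyz" and "attitude" of the camera in the world. Camera axes: x right, y down, z forward; pixel columns grow to the right and rows downward; lengths in m; the calibration is good to about 2 mm. A picture is of the moment at which its call begins. calibration takes no time and is no camera call.
- robot.close_job(): hands the job in, once; it reports no verdict.
The state is a dict: "time_s": time; "qpos": joint angles; "qvel": joint speeds; "tau": joint torques, N m; "tool_pos": TCP position; "orientation": TCP orientation; "contact_force": force on the tool from outside, world axes, zero at the start; "torque": the same for the moment, N m; "width": finger opening in m.
Only numpy, scipy, OpenCV 4.12 (cv2) and the standard library are available. Lean on these libraries where they do the work, as an engineer would, in place of code of your own. Each camera call takes 0.05 s, during which the arm holds its last target. There are 200 camera calls.

## Task

The nuts on the counting tray have been counted: sweep all three across the tray with your fingertips so that they drop into the trough along its side, and leave the bearing where it lies on the tray. Then push the trough's lid over and down until it is fully shut. Only push: do not lift anything, and do not disturb the screwdriver and the tape measure lying by the tray.

Things in the scene. Friction and masses are not known exactly. Their poses are not given: they have to be found in the camera images.
- tray: Blue plastic parts-counting tray, fixed to the table. Origin: on the table; x along its length, y across it, z up. Flat platform, top 40 mm above the table, from x -115 to 115 and y -40 to 130 mm, with 4 mm thick walls rising 12 mm above it at x = -115, x = 115 and y = 130. The side y = -40 has no wall and drops into the trough.
- platform_edge (a point): Middle of the platform's open edge (tray x = 0, y = -40 mm, 40 mm above the table); the edge runs straight along tray x for the whole length, and nuts are swept over it toward -y of the tray.
- trough (a point): Middle of the trough's floor (tray x = 0, y = -75 mm, 8 mm above the table). The trough is 230 mm long, 70 mm wide (tray y -110 to -40 mm) and 32 mm deep; its outer walls, 4 mm thick, end level with the platform.
- lid (a joint): Angle of the trough's orange lid, rad: 0 = fully shut, level over the trough; pi/2 = upright; at the start 1.7 to 2.0, leaning outward, away from the platform (stop at 2.15). Plate 226 mm long, 3 mm thick, 72 mm from hinge to free edge, and a 50 mm wide tab in the middle to 81 mm. A weak friction hinge (0.035 N m) holds it wherever it is left; 50 g.
- lid_hinge (a point): Middle of the lid's hinge line: tray x = 0, y = -116.5 mm, 40 mm above the table. The line runs along tray x. Shut, the lid's upper face lies 45 mm above the table.
- lid_edge (a point): End of the tab in the middle of the lid's free edge, 81 mm from the hinge line; moves with the lid.
- nut_0: Steel hex nut, 24 mm across flats, 27 mm across corners, 13 mm high, 35 g, lying flat on the platform. Origin: centre of its underside, z up.
- nut_1: Like nut_0.
- nut_2: Like nut_0.
- bearing: Steel ball bearing, 53 mm across, 15 mm high, 110 g, lying flat on the platform; it stays there. Nuts and bearing lie side by side along tray x, in any order, centres at least 49 mm apart in x, each at its own y from -5 to 60 mm. Origin: centre of its underside.
- screwdriver: Bystander: screwdriver with yellow handle, 196 mm long, 29 mm thick, lying on the table beside the trough. Origin: centre of its underside; x along it.
- tape_measure: Bystander: yellow tape measure, 36 x 76 x 58 mm, on the table left of the tray. Origin: centre of the underside. Just behind it a tall fixed cardboard carton (over 0.4 m high) fills the left rear of the table, about x over 0.5 m and y over 0.1 m from the robot: move the arm past in front of it. A red tool box, 170 mm high, stands behind the tray (x over 0.76 m).

How it is judged:
On the way, in this order (a step that is already met when the one before it is completed fails the run):
1. all three nuts lie in the trough while the lid is still open (y of nut_0 in the frame of tray between -0.112 and -0.04 m and x of nut_0 in the frame of tray between -0.116 and 0.116 m and height (world z) of nut_0 between 0 and 0.038 m and y of nut_1 in the frame of tray between -0.112 and -0.04 m and x of nut_1 in the frame of tray between -0.116 and 0.116 m and height (world z) of nut_1 between 0 and 0.038 m and y of nut_2 in the frame of tray between -0.112 and -0.04 m and x of nut_2 in the frame of tray between -0.116 and 0.116 m and height (world z) of nut_2 between 0 and 0.038 m and value of joint lid above 0.6 rad), for 0.2 s.
2. the lid is shut over them (value of joint lid below 0.06 rad), for 0.2 s.
At the end, for the whole second after the job is handed in: All three nuts lie at rest inside the trough, below the level of the platform; the lid is shut (joint under 0.06 rad); the bearing lies at rest within 15 mm of where it started (y of nut_0 in the frame of tray between -0.112 and -0.04 m and x of nut_0 in the frame of tray between -0.116 and 0.116 m and height (world z) of nut_0 between 0 and 0.038 m and y of nut_1 in the frame of tray between -0.112 and -0.04 m and x of nut_1 in the frame of tray between -0.116 and 0.116 m and height (world z) of nut_1 between 0 and 0.038 m and y of nut_2 in the frame of tray between -0.112 and -0.04 m and x of nut_2 in the frame of tray between -0.116 and 0.116 m and height (world z) of nut_2 between 0 and 0.038 m and value of joint lid below 0.06 rad and distance of bearing from where it was at the start of the episode below 0.015 m and linear speed of each of nut_0, nut_1, nut_2, bearing below 0.02 m/s); the robot touches nothing.
It fails at once if a nut or the bearing is lifted (more than 25 mm above the platform) (height (world z) of any of nut_0, nut_1, nut_2, bearing above 0.065 m).
It fails at once if a nut leaves the tray (height (world z) of any of nut_0, nut_1, nut_2 below 0.003 m or y of any of nut_0, nut_1, nut_2 in the frame of tray below -0.125 m or y of any of nut_0, nut_1, nut_2 in the frame of tray above 0.14 m).
It fails at once if the bearing is pushed away (more than 15 mm) (distance of bearing from where it was at the start of the episode above 0.015 m).
It fails at once if the screwdriver or the tape measure is disturbed (moved more than 20 mm) (distance of any of screwdriver, tape_measure from where it was at the start of the episode above 0.02 m).
It also fails if it takes over 54 s, if anything falls off the work surface, if the arm or the gripper's body presses on something with over 40 N, if the wrist force passes 120 N, or if a joint passes its speed limit or range.

## Working session

There is one attempt and no reset: what is moved stays moved. The work goes in short steps, Python scripts to look and compute and a tool call to move; the robot and the scene stay as the last step left them, time stands still between calls to the robot, and variables do not carry over. Pictures are saved under pics/ and viewed, about 8 in all and at most 12, crops included, and the job is handed in when it is done.

Besides the shell and the picture viewer there is one more tool, called after "Emit:" as name(argument=value, ...), one argument or row to a line, values as JSON. servo_tool: Moves the arm, as the interface text tells. Its arguments: {"type":"object","properties":{"series":{"type":"string"},"squeeze":{"type":"number"}},"required":["series"]}

```bash
mkdir -p pics; ls
python3 - <<'E'
from plant import readout, imaging, robot
import cv2
for n in ("top","side"):
    cv2.imwrite(f"pics/{n}0.png",imaging.read_camera(n)[:,:,::-1]); print(n,imaging.calibration(n))
print(readout.read_state())
E
```

```text
pics
top {'K': array([[485.3988282 ,   0.        , 255.12766743],
       [  0.        , 485.3988282 , 189.82509565],
       [  0.        ,   0.        ,   1.        ]]), 'distortion': array([-0.07464088,  0.        ,  0.        ,  0.        ,  0.        ]), 'xyz': array([ 0.47149972, -0.05017439,  1.13497638]), 'attitude': array([ 0.03764679, -0.70484541,  0.70783673, -0.02725506])}
side {'K': array([[353.51080079,   0.        , 250.22977219],
       [  0.        , 353.51080079, 192.29620214],
       [  0.        ,   0.        ,   1.        ]]), 'distortion': array([-0.03067164,  0.        ,  0.        ,  0.        ,  0.        ]), 'xyz': array([0.2501632 , 0.46548775, 0.68579973]), 'attitude': array([ 0.10593671, -0.25016193,  0.88949658, -0.36741292])}
{'time_s': 0.1, 'qpos': array([-1.22110474,  0.47774312,  0.0223825 ,  1.5563206 , -0.01149449,
        1.10927722, -0.08308147]), 'qvel': array([-6.51920416e-04, -2.91035628e-03, -2.63767665e-03, -2.83525569e-03,
       -9.05611377e-04,  9.83485042e-04, -4.60996378e-05]), 'tau': array([ 3.47593923e-03, -5.97760928e+01,  1.61302663e+00, -2.81954312e+01,
        1.27623189e-02,  5.05189309e-03,  8.63360924e-06]), 'tool_pos': array([0.29813458, 0.60502185, 0.23041998]), 'orientation': array([ 0.6885831 ,  0.15987515,  0.68874479, -0.16100889]), 'contact_force': array([0.47147921, 0.90474883, 1.43138181]), 'torque': array([ 0.02140805, -0.00820266,  0.03001004]), 'width': 0.08557343643814116}
```

View pics/top0.png

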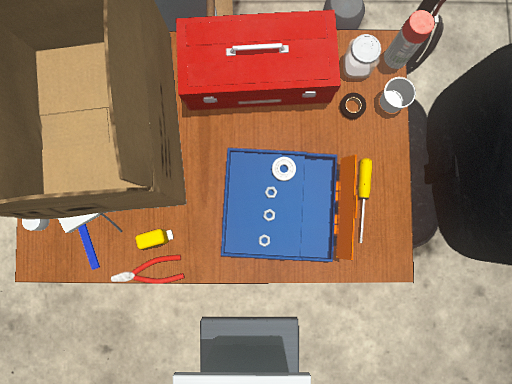

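View pics/side0.png

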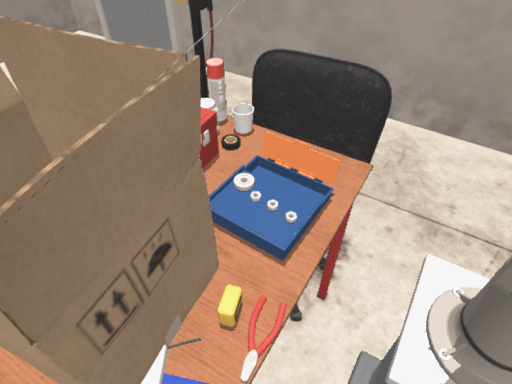

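The top view shows the bearing at about (284,168), the nuts at (271,192), (269,215) and (264,240), and the lid leaning outward at columns 338–355. The screwdriver is at column 365. Next I turn these pixels into positions.

```bash
cat > h.py <<'E'
import numpy as np, cv2
from scipy.spatial.transform import Rotation as R
from plant import readout, imaging, robot
def cam(n):
    c=imaging.calibration(n); q=c['attitude']
    return c['K'],c['distortion'],np.array(c['xyz']),R.from_quat([q[1],q[2],q[3],q[0]]).as_matrix()
def px2w(n,p,z):
    K,d,o,M=cam(n); u=cv2.undistortPoints(np.array(p,float).reshape(-1,1,2),K,d)[:,0]
    r=np.c_[u,np.ones(len(u))]@M.T; return o+r*((z-o[2])/r[:,2])[:,None]
def w2px(n,P):
    K,d,o,M=cam(n); return cv2.projectPoints((np.array(P,float).reshape(-1,3)-o)@M,np.zeros(3),np.zeros(3),K,d)[0][:,0]
E
python3 - <<'E'
from h import *
im=cv2.imread('pics/top0.png'); hsv=cv2.cvtColor(im,cv2.COLOR_BGR2HSV)
roi=np.zeros(im.shape[:2],np.uint8); roi[140:270,215:345]=1
blue=((hsv[...,0]>95)&(hsv[...,0]<125)&(hsv[...,1]>100)).astype(np.uint8)*roi
c=max(cv2.findContours(blue,0,2)[0],key=cv2.contourArea)
print('tray rect',cv2.minAreaRect(c)); ap=cv2.approxPolyDP(c,5,True)[:,0]; print(ap)
print(px2w('top',ap,0.045).round(3))
white=((hsv[...,1]<90)&(hsv[...,2]>110)).astype(np.uint8)
white[:, :240]=0; white[:,300:]=0; white[:155]=0; white[255:]=0
n,l,s,ce=cv2.connectedComponentsWithStats(white)
for i in range(1,n):
    if s[i,4]>15:
        x,y,w,h=s[i,:4]; print(s[i],(x+w/2-.5,y+h/2-.5),px2w('top',[x+w/2-.5,y+h/2-.5],.053).round(4))
for n in('top','side'):
  t=cv2.imread(f'pics/{n}0.png')
  a=t[140:270,215:385] if n=='top' else t[130:260,190:380]
  cv2.imwrite(f'pics/{n}c.png',cv2.resize(a,None,fx=4,fy=4,interpolation=cv2.INTER_CUBIC))
E
```

```text
tray rect ((279.43621826171875, 204.58447265625), (111.68928527832031, 107.98979949951172), 3.3664608001708984)
[[228 148]
 [221 255]
 [331 261]
 [336 155]]
[[ 0.668  0.027  0.045]
 [ 0.426  0.042  0.045]
 [ 0.412 -0.203  0.045]
 [ 0.65  -0.218  0.045]]
[272 156  24  25 419] (np.float64(283.5), np.float64(168.0)) [[ 0.6201 -0.0984  0.053 ]]
[265 186  12  12  84] (np.float64(270.5), np.float64(191.5)) [[ 0.5672 -0.0688  0.053 ]]
[263 209  12  12  88] (np.float64(268.5), np.float64(214.5)) [[ 0.5158 -0.064   0.053 ]]
[259 234  11  13  85] (np.float64(264.0), np.float64(240.0)) [[ 0.4593 -0.0537  0.053 ]]
```

View pics/topc.png

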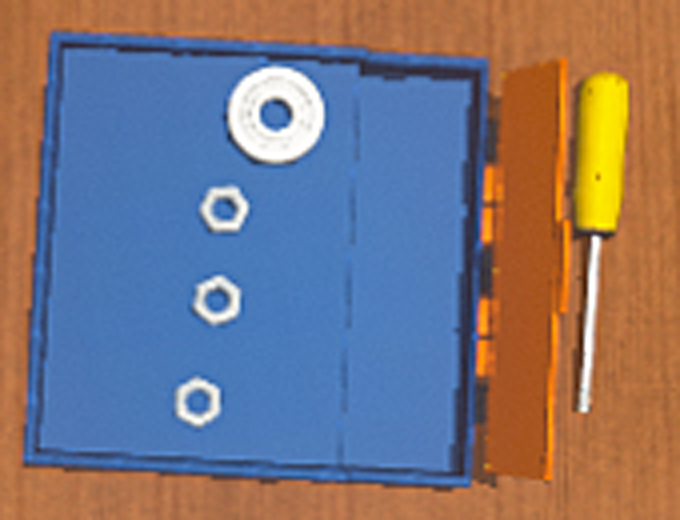

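```bash
cat >> h.py <<'E'
from scipy.optimize import least_squares
T=np.array([[119,134,52],[-119,134,52],[-119,-114,40],[119,-114,40]])/1e3
PX=np.array([[228,148],[221,255],[332,261],[336.5,155]],float)
def t2w(p,v):
    c,s=np.cos(v[2]),np.sin(v[2]); p=np.atleast_2d(p)
    return np.c_[v[0]+c*p[:,0]-s*p[:,1],v[1]+s*p[:,0]+c*p[:,1],p[:,2]]
def w2t(P,v):
    c,s=np.cos(v[2]),np.sin(v[2]); d=np.atleast_2d(P)[:,:2]-v[:2]
    return np.c_[c*d[:,0]+s*d[:,1],-s*d[:,0]+c*d[:,1],np.atleast_2d(P)[:,2]]
E
python3 - <<'E'
from h import *
r=least_squares(lambda v:(w2px('top',t2w(T,v))-PX).ravel(),[.54,-.1,-.06]); v=r.x
print('tray',v.round(4),r.fun.round(1))
N=px2w('top',[[283.5,168],[270.5,191.5],[268.5,214.5],[264,240]],.053)
print('tray coords mm',(w2t(N,v)*1e3).round(1))
print('edge/corner px',w2px('top',t2w([[.115,-.04,.04],[-.115,-.04,.04]],v)).round(1),'expect x 305,146 /300,258')
for a in (1.6,1.7,1.8,1.9,2.0,2.1):
    print(a,w2px('top',t2w([[s*.113,-.1165+.072*np.cos(a),.04+.072*np.sin(a)] for s in(1,-1)]+[[0,-.1165+.081*np.cos(a),.04+.081*np.sin(a)]],v)).round(1).tolist())
q=readout.read_state()['orientation']; M=R.from_quat([*q[1:],q[0]]).as_matrix(); print(M.round(3))
print('jaw yaw deg',np.degrees(np.arctan2(M[1,1],M[0,1])),'tray yaw',np.degrees(v[2]))
E
```

```text
tray [ 0.5383 -0.0993 -0.0613] [-0.2  0.6  0.1 -0.6  0.  -0.4  0.1  0.5]
tray coords mm [[ 81.6   6.   53. ]
 [ 27.   32.2  53. ]
 [-24.6  33.9  53. ]
 [-81.6  40.7  53. ]]
edge/corner px [[304.2 155.4]
 [299.1 256.9]] expect x 305,146 /300,258
1.6 [[343.8, 152.9], [339.3, 259.6], [342.5, 205.5]]
1.7 [[347.1, 153.2], [342.6, 259.8], [346.2, 205.8]]
1.8 [[350.3, 153.5], [345.9, 260.0], [349.9, 206.0]]
1.9 [[353.4, 153.8], [349.0, 260.1], [353.4, 206.3]]
2.0 [[356.2, 154.2], [352.0, 260.2], [356.7, 206.6]]
2.1 [[358.9, 154.6], [354.7, 260.3], [359.8, 206.9]]
[[-0.001  0.442  0.897]
 [-0.002  0.897 -0.442]
 [-1.    -0.002  0.   ]]
jaw yaw deg 63.770808763201806 tray yaw -3.510990349877576
```

View pics/sidec.png

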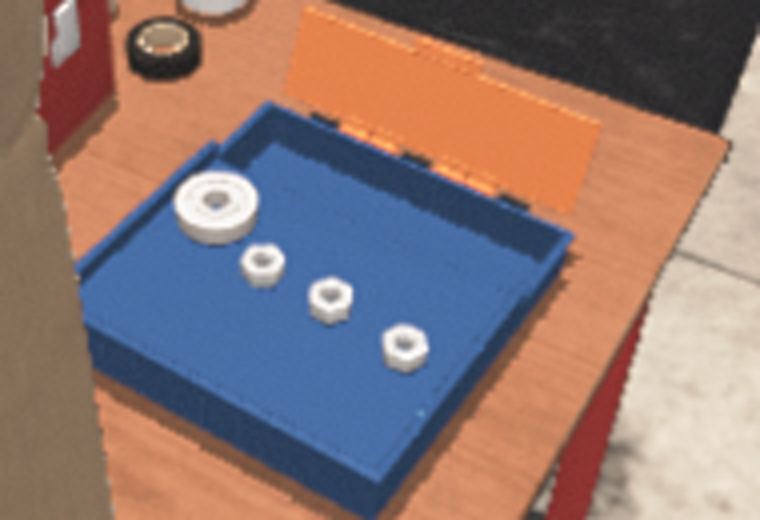

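The side view confirms three nuts, the bearing nearest the far wall, and the lid open at about 2.0 rad by the top view. The tray fit leaves about 0.5 px. I'll write a row planner and move in past the carton.

```bash
cat >> h.py <<'E'
V=np.array([.5383,-.0993,-.0613])
def st():
    s=readout.read_state(); q=s['orientation']; M=R.from_quat([*q[1:],q[0]]).as_matrix()
    print('t',s['time_s'],'W',s['tool_pos'].round(4),'tray mm',(w2t(s['tool_pos'],V)*1e3).round(1),'yaw',round(float(np.degrees(np.arctan2(M[1,1],M[0,1]))),2),'F',s['contact_force'].round(1),'w',round(s['width'],4)); return s,M
def plan(way,n,yaw=None,g=-.8):
    """rows to follow world way points (n[i] rows each) while turning to tray yaw"""
    s,M=st(); p=s['tool_pos']; y0=np.arctan2(M[1,1],M[0,1]); N=sum(n); k=0; out=[]
    D=R.from_matrix(M.T@np.array([[0,np.cos(V[2]),np.sin(V[2])],[0,np.sin(V[2]),-np.cos(V[2])],[-1,0,0]])).as_rotvec()
    nr=max(int(np.ceil(np.linalg.norm(D)/.17)),1); 
    for w,m in zip(way,n):
        for j in range(m):
            d=(np.array(w)-p)/(m-j); rv=D/nr if k<nr else D*0
            out.append(np.r_[(M.T@d)*1e3,rv]); p=p+d; M=M@R.from_rotvec(rv).as_matrix(); k+=1
    print('; '.join(' '.join(f'{x:.0f}' for x in o[:3])+' '+' '.join(f'{x:.3f}' for x in o[3:])+f' {g}' for o in out))
E
python3 - <<'E'
from h import *
print('carton corner?',px2w('top',[[185,205],[0,217]],0).round(3), 'tape',px2w('top',[150,239],.058).round(3),'screwdriver tray',(w2t(px2w('top',[[365,165],[361,242]],.015),V)*1e3).round(0))
plan([(.39,.2,.23),(.425,.07,.2),(.461,-.02,.15)],[9,3,4])
E
```

```text
carton corner? [[0.541 0.131 0.   ]
 [0.513 0.581 0.   ]] tape [[0.462 0.2   0.058]] screwdriver tray [[ 105. -185.   15.]
 [ -74. -182.   15.]]
t 0.1 W [0.2981 0.605  0.2304] tray mm [[-282.9  688.3  230.4]] yaw 63.77 F [0.5 0.9 1.4] w 0.0856
0 -36 29 0.168 0.000 0.000 -0.8; 0 -31 35 0.168 0.000 0.000 -0.8; 0 -24 39 0.168 0.000 0.000 -0.8; 0 -17 43 0.168 0.000 0.000 -0.8; 0 -10 45 0.168 0.000 0.000 -0.8; 0 -2 46 0.168 0.000 0.000 -0.8; 0 5 46 0.168 0.000 0.000 -0.8; 0 13 44 0.000 0.000 0.000 -0.8; 0 13 44 0.000 0.000 0.000 -0.8; 10 14 43 0.000 0.000 0.000 -0.8; 10 14 43 0.000 0.000 0.000 -0.8; 10 14 43 0.000 0.000 0.000 -0.8; 12 10 22 0.000 0.000 0.000 -0.8; 12 10 22 0.000 0.000 0.000 -0.8; 12 10 22 0.000 0.000 0.000 -0.8; 12 10 22 0.000 0.000 0.000 -0.8
```

Emit:
servo_tool(
  series="0 -36 29 0.168 0 0 -0.8; 0 -31 35 0.168 0 0 -0.8; 0 -24 39 0.168 0 0 -0.8; 0 -17 43 0.168 0 0 -0.8; 0 -10 45 0.168 0 0 -0.8; 0 -2 46 0.168 0 0 -0.8; 0 5 46 0.168 0 0 -0.8; 0 13 44 0 0 0 -0.8",
)

```text
time_s: 1.1
tool_pos: [0.3729, 0.2344, 0.2275]
orientation: [-0.475, -0.521, -0.475, 0.526]
contact_force: [1.0, 0.6, 0.1]
width: 0.0086
```

Run:
```python
from h import *
plan([(.39,.2,.23),(.425,.07,.2),(.461,-.02,.15)],[3,3,4])
```

```text
t 1.1 W [0.3729 0.2344 0.2275] tray mm [[-185.5  322.9  227.5]] yaw -5.55 F [1.  0.6 0.1] w 0.0086
-1 7 11 -0.036 0.004 0.004 -0.8; -1 6 11 -0.000 0.000 0.000 -0.8; -1 6 11 -0.000 0.000 0.000 -0.8; 10 14 43 -0.000 0.000 0.000 -0.8; 10 14 43 -0.000 0.000 0.000 -0.8; 10 14 43 -0.000 0.000 0.000 -0.8; 12 10 22 -0.000 0.000 0.000 -0.8; 12 10 22 -0.000 0.000 0.000 -0.8; 12 10 22 -0.000 0.000 0.000 -0.8; 12 10 22 -0.000 0.000 0.000 -0.8
```

Emit:
servo_tool(
  series="0 19 34 -0.036 0.004 0.004 -0.8; 6 14 43 0 0 0 -0.8; 10 14 43 0 0 0 -0.8; 12 14 43 0 0 0 -0.8; 12 10 25 0 0 0 -0.8; 12 10 22 0 0 0 -0.8; 12 8 20 0 0 0 -0.8; 12 0 15 0 0 0 -0.8",
)

```text
time_s: 2.1
tool_pos: [0.4467, -0.0272, 0.1496]
orientation: [0.484, 0.516, 0.484, -0.515]
contact_force: [-0.1, 0.7, -0.4]
width: 0.0084
```

Run:
```python
from h import *
s,M=st(); print(s['qpos'].round(2))
plan([t2w([-.0816,.076,.15],V)[0],t2w([-.0816,.076,.046],V)[0]],[3,5])
```

```text
t 2.1 W [ 0.4467 -0.0272  0.1496] tray mm [[-95.9  66.3 149.6]] yaw -3.63 F [-0.1  0.7 -0.4] w 0.0084
[-0.59  0.23  0.59  2.19 -0.19  0.76  0.06]
t 2.1 W [ 0.4467 -0.0272  0.1496] tray mm [[-95.9  66.3 149.6]] yaw -3.63 F [-0.1  0.7 -0.4] w 0.0084
-0 5 -3 -0.002 -0.001 -0.001 -0.8; -0 5 -3 -0.000 -0.000 -0.000 -0.8; -0 5 -3 -0.000 -0.000 -0.000 -0.8; 21 0 0 -0.000 -0.000 -0.000 -0.8; 21 0 0 -0.000 -0.000 -0.000 -0.8; 21 0 0 -0.000 -0.000 -0.000 -0.8; 21 0 0 -0.000 -0.000 -0.000 -0.8; 21 0 0 -0.000 -0.000 -0.000 -0.8
```

Emit:
servo_tool(
  series="0 7 -5 0 0 0 -0.8; 10 7 -5 0 0 0 -0.8; 20 1 0 0 0 0 -0.8; 20 0 0 0 0 0 -0.8; 20 0 0 0 0 0 -0.8; 20 0 0 0 0 0 -0.8; 10 0 0 0 0 0 -0.8; 3 0 0 0 0 0 -0.8",
)

```text
time_s: 3.1
tool_pos: [0.4674, -0.0096, 0.042]
orientation: [0.486, 0.515, 0.486, -0.511]
contact_force: [0.4, 0.1, -0.2]
width: 0.0082
```

Run:
```python
from h import *
st()
for n in("top","side"):
    im=imaging.read_camera(n)[:,:,::-1]
    a=im[140:270,215:385] if n=='top' else im[130:260,190:380]
    cv2.imwrite(f'pics/{n}1.png',cv2.resize(a,None,fx=3,fy=3,interpolation=cv2.INTER_CUBIC))
a=cv2.imread('pics/top1.png');b=cv2.imread('pics/side1.png')
w=max(a.shape[1],b.shape[1]);cv2.imwrite('pics/both1.png',cv2.resize(np.vstack([cv2.copyMakeBorder(x,0,0,0,w-x.shape[1],0) for x in(a,b)]),None,fx=.75,fy=.75))
```

```text
t 3.1 W [ 0.4674 -0.0096  0.042 ] tray mm [[-76.3  85.2  42. ]] yaw -3.1 F [ 0.4  0.1 -0.2] w 0.0082
```

View pics/both1.png

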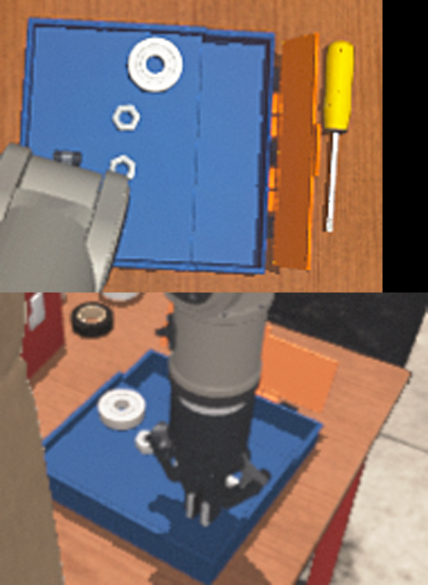

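The fingertips are in front of the near nut, inside the tray. Now I correct x and height, then sweep.

Emit:
servo_tool(
  series="-3 -6 0 0 0 0 -0.8; 0 0 8 -0.007 0 0 -0.8; 0 0 10 0 0 0 -0.8; 0 0 10 0 0 0 -0.8; 0 0 10 0 0 0 -0.8; 0 0 10 0 0 0 -0.8; 0 0 10 0 0 0 -0.8; 0 0 10 0 0 0 -0.8",
)

```text
time_s: 4.2
tool_pos: [0.4587, -0.0824, 0.047]
orientation: [0.489, 0.515, 0.487, -0.509]
contact_force: [0.9, 0.7, -0.0]
width: 0.0086
```

```bash
python3 -c "
from h import *
st()"
```

```text
t 4.2 W [ 0.4587 -0.0824  0.047 ] tray mm [[-80.4  12.   47. ]] yaw -2.74 F [ 0.9  0.7 -0. ] w 0.0086
```

Emit:
servo_tool(
  series="0 -1 10 0.013 0 0 -0.8; 0 0 10 0 0 0 -0.8; 1 0 10 0 0 0 -0.8; 0 0 10 0 0 0 -0.8; 0 0 9 0 0 0 -0.8; 0 0 0 0 0 0 -0.8; -20 0 -20 0 0 0 -0.8; -20 0 -40 0 0 0 -0.8",
)

```text
time_s: 5.2
tool_pos: [0.4568, -0.0775, 0.0857]
orientation: [0.483, 0.519, 0.482, -0.515]
contact_force: [0.7, -0.6, -0.3]
width: 0.0087
```

```bash
python3 -c "
from h import *
plan([t2w([-.0246,.072,.085],V)[0],t2w([-.0246,.072,.045],V)[0]],[5,3])
"
```

```text
t 5.2 W [ 0.4568 -0.0775  0.0857] tray mm [[-82.7  16.7  85.7]] yaw -3.98 F [ 0.7 -0.6 -0.3] w 0.0087
0 12 -11 -0.008 -0.004 -0.005 -0.8; 0 12 -11 -0.000 -0.000 -0.000 -0.8; 0 12 -11 -0.000 -0.000 -0.000 -0.8; 0 12 -11 -0.000 -0.000 -0.000 -0.8; 0 12 -11 -0.000 -0.000 -0.000 -0.8; 13 0 0 -0.000 -0.000 -0.000 -0.8; 13 0 0 -0.000 -0.000 -0.000 -0.8; 13 0 0 -0.000 -0.000 -0.000 -0.8
```

Emit:
servo_tool(
  series="0 14 -18 -0.008 -0.004 -0.005 -0.8; 0 15 -18 0 0 0 -0.8; 0 15 -18 0 0 0 -0.8; 0 14 -4 0 0 0 -0.8; 12 0 0 0 0 0 -0.8; 13 0 0 0 0 0 -0.8; 12 0 0 0 0 0 -0.8; 0 0 0 0 0 0 -0.8",
)

```text
time_s: 6.2
tool_pos: [0.5197, -0.0195, 0.0456]
orientation: [-0.484, -0.514, -0.486, 0.515]
contact_force: [-0.0, -0.1, 1.0]
width: 0.0083
```

```bash
cat >> h.py <<'E'
def both(k):
    o=[]
    for n in("top","side"):
        im=imaging.read_camera(n)[:,:,::-1]
        a=im[140:270,215:385] if n=='top' else im[130:260,195:365]
        o.append(cv2.resize(a,None,fx=2.3,fy=2.3,interpolation=cv2.INTER_CUBIC))
    cv2.imwrite(f'pics/both{k}.png',np.hstack(o))
E
python3 - <<'E'
from h import *
both(2)
plan([t2w([-.0246,.01,.045],V)[0]],[8])
E
```

```text
t 6.3 W [ 0.5207 -0.0194  0.0467] tray mm [[-22.5  78.7  46.7]] yaw -3.41 F [-0.   0.6  0.2] w 0.0089
0 -0 9 0.002 -0.000 0.001 -0.8; 0 -0 9 0.000 -0.000 0.000 -0.8; 0 -0 9 0.000 -0.000 0.000 -0.8; 0 -0 9 0.000 -0.000 0.000 -0.8; 0 -0 9 0.000 -0.000 0.000 -0.8; 0 -0 9 0.000 -0.000 0.000 -0.8; 0 -0 9 0.000 -0.000 0.000 -0.8; 0 -0 9 0.000 -0.000 0.000 -0.8
```

View pics/both2.png

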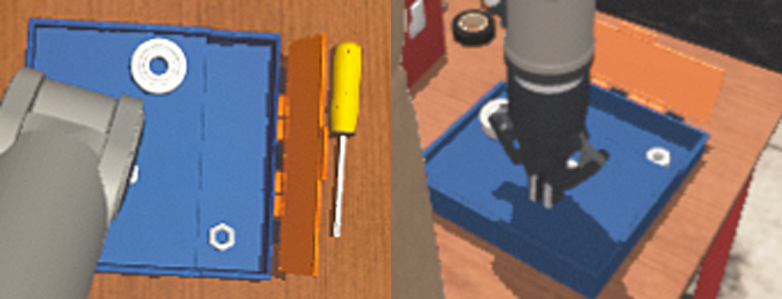

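The first nut is in the trough, at crop (222,237), right of the edge line. The second nut lies ahead of the fingers.

Emit:
servo_tool(
  series="0 -2 10 0 0 0 -0.8; 1 0 10 0 0 0 -0.8; 0 0 10 0 0 0 -0.8; 0 0 10 0 0 0 -0.8; 0 0 10 0 0 0 -0.8; 0 0 10 0 0 0 -0.8; 0 0 10 0 0 0 -0.8; 0 0 10 0 0 0 -0.8",
)

```text
time_s: 7.3
tool_pos: [0.5142, -0.105, 0.0469]
orientation: [0.485, 0.515, 0.484, -0.514]
contact_force: [0.6, -0.2, 0.1]
width: 0.0086
```

```bash
python3 -c "
from h import *
st()"
```

```text
t 7.3 W [ 0.5142 -0.105   0.0469] tray mm [[-23.7  -7.2  46.9]] yaw -3.44 F [ 0.6 -0.2  0.1] w 0.0086
```

Emit:
servo_tool(
  series="1 0 10 0 0 0 -0.8; 0 0 10 0 0 0 -0.8; 0 0 9 0 0 0 -0.8; 0 0 2 0 0 0 -0.8; -20 0 -20 0 0 0 -0.8; -20 6 -35 0 0 0 -0.8; 0 18 -25 0 0 0 -0.8; 0 18 -20 0 0 0 -0.8",
)

```text
time_s: 8.3
tool_pos: [0.5597, -0.0411, 0.087]
orientation: [0.483, 0.516, 0.483, -0.516]
contact_force: [0.8, -0.2, 0.0]
width: 0.0087
```

```bash
python3 -c "
from h import *
plan([t2w([.0265,.072,.085],V)[0],t2w([.0265,.072,.045],V)[0]],[3,5])
"
```

```text
t 8.3 W [ 0.5597 -0.0411  0.087 ] tray mm [[17.8 59.4 87. ]] yaw -3.75 F [ 0.8 -0.2  0. ] w 0.0087
1 3 -4 -0.004 -0.000 -0.000 -0.8; 1 3 -4 -0.000 -0.000 -0.000 -0.8; 1 3 -4 -0.000 -0.000 -0.000 -0.8; 8 -0 0 -0.000 -0.000 -0.000 -0.8; 8 -0 0 -0.000 -0.000 -0.000 -0.8; 8 -0 0 -0.000 -0.000 -0.000 -0.8; 8 -0 0 -0.000 -0.000 -0.000 -0.8; 8 -0 0 -0.000 -0.000 -0.000 -0.8
```

Emit:
servo_tool(
  series="0 3 -7 -0.004 0 0 -0.8; 0 2 -7 0 0 0 -0.8; 0 1 0 0 0 0 -0.8; 13 0 0 0 0 0 -0.8; 13 0 0 0 0 0 -0.8; 12 0 0 0 0 0 -0.8; 2 0 0 0 0 0 -0.8; 0 0 0 0 0 0 -0.8",
)

```text
time_s: 9.3
tool_pos: [0.5642, -0.0285, 0.0427]
orientation: [-0.483, -0.514, -0.485, 0.516]
contact_force: [0.0, 0.5, 0.1]
width: 0.0086
```

```bash
python3 -c "
from h import *
both(3); st()
"
```

```text
t 9.4 W [ 0.5644 -0.0284  0.0431] tray mm [[21.7 72.4 43.1]] yaw -3.56 F [-0.1  0.8 -0. ] w 0.0085
```

View pics/both3.png

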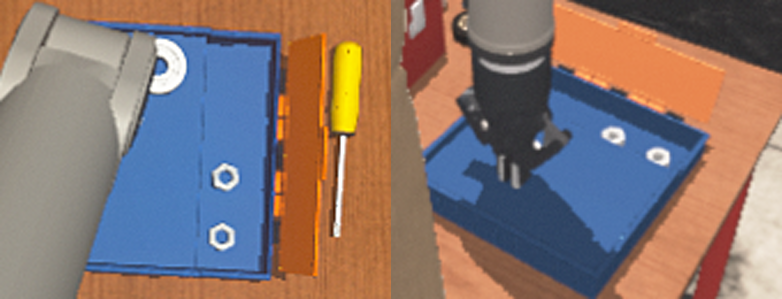

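Two nuts are in the trough and the bearing hasn't moved. I shift 5 mm in x and sweep the third.

Emit:
servo_tool(
  series="-2 6 3 0 0 0 -0.8; 0 0 9 0 0 0 -0.8; 0 0 10 0 0 0 -0.8; 0 0 10 0 0 0 -0.8; 0 0 10 0 0 0 -0.8; 0 0 10 0 0 0 -0.8; 0 0 10 0 0 0 -0.8; 0 0 10 0 0 0 -0.8",
)

```text
time_s: 10.4
tool_pos: [0.5668, -0.1059, 0.0463]
orientation: [-0.484, -0.515, -0.484, 0.516]
contact_force: [-0.7, -0.1, 0.2]
width: 0.0085
```

```bash
python3 -c "
from h import *
st()"
```

```text
t 10.4 W [ 0.5668 -0.1059  0.0463] tray mm [[28.8 -4.9 46.3]] yaw -3.57 F [-0.7 -0.1  0.2] w 0.0085
```

Emit:
servo_tool(
  series="0 -1 10 0 0 0 -0.8; 0 0 10 0 0 0 -0.8; 0 0 10 0 0 0 -0.8; 0 0 3 0 0 0 -0.8; -25 0 -15 0 0 0 -0.8; -40 0 -15 0 0 0 -0.8; -40 0 0 0 0 0 -0.8; -35 -10 0 0 0 0 -0.8",
)

```text
time_s: 11.4
tool_pos: [0.5539, -0.11, 0.1872]
orientation: [-0.482, -0.513, -0.486, 0.518]
contact_force: [-0.2, -0.6, -0.5]
width: 0.0086
```

```bash
python3 -c "
from h import *
both(4)
plan([t2w([0,-.178,.19],V)[0],t2w([0,-.178,.095],V)[0]],[4,4])
"
```

```text
t 11.5 W [ 0.555  -0.1107  0.1894] tray mm [[ 17.3 -10.4 189.4]] yaw -3.66 F [ 0.3 -0.9  0.8] w 0.0086
-0 -4 42 -0.003 0.000 0.002 -0.8; -0 -4 42 -0.000 0.000 0.000 -0.8; -0 -4 42 -0.000 0.000 0.000 -0.8; -0 -4 42 -0.000 0.000 0.000 -0.8; 24 0 0 -0.000 0.000 0.000 -0.8; 24 0 0 -0.000 0.000 0.000 -0.8; 24 0 0 -0.000 0.000 0.000 -0.8; 24 0 0 -0.000 0.000 0.000 -0.8
```

View pics/both4.png

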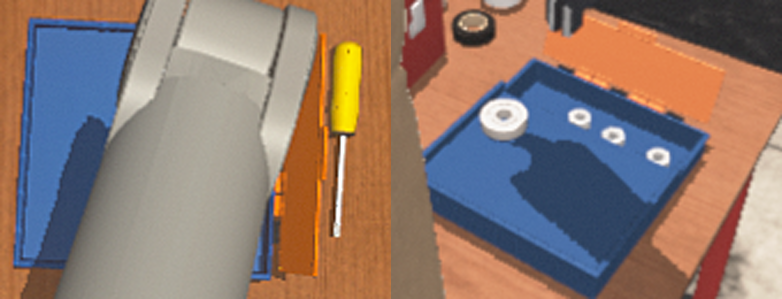

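Side view: three nuts sit in a line at (580,117), (614,134) and (657,156), with the bearing at (503,118). I check the nuts numerically while moving over the lid.

Emit:
servo_tool(
  series="0 -4 42 0 0 0 -0.8; 0 -4 42 0 0 0 -0.8; 0 -4 42 0 0 0 -0.8; 0 -2 38 0 0 0 -0.8; 0 0 4 0 0 0 -0.8; 20 0 0 0 0 0 -0.8; 25 0 0 0 0 0 -0.8; 20 0 0 0 0 0 -0.8",
)

```text
time_s: 12.5
tool_pos: [0.5317, -0.2768, 0.1195]
orientation: [0.485, 0.514, 0.487, -0.513]
contact_force: [0.3, 0.3, 0.4]
width: 0.0085
```

```bash
python3 -c "
from h import *
p=[[195+(x-391)/2.3,130+y/2.3] for x,y in((580,117),(614,134),(657,156))]
print((w2t(px2w('side',p,.021),V)*1e3).round(0))
st()
"
```

```text
[[ 26. -74.  21.]
 [-22. -72.  21.]
 [-80. -69.  21.]]
t 12.5 W [ 0.5317 -0.2768  0.1195] tray mm [[   4.3 -177.6  119.5]] yaw -3.19 F [0.3 0.3 0.4] w 0.0085
```

All three nuts read y −69 to −74 mm at floor height, so step 1 is met. Now I push the lid from outside.

Emit:
servo_tool(
  series="10 -2 0 0 0 0 -0.8; 8 0 -4 0 0 0 -0.8; 0 0 -8 0 0 0 -0.8; 0 0 -8 0 0 0 -0.8; 0 0 -8 0 0 0 -0.8; 0 0 -8 0 0 0 -0.8; 0 0 -8 0 0 0 -0.8; 0 0 -8 0 0 0 -0.8",
)

```text
time_s: 13.5
tool_pos: [0.5336, -0.219, 0.1012]
orientation: [0.485, 0.514, 0.488, -0.512]
contact_force: [-0.3, -0.5, -0.5]
width: 0.0085
```

```bash
python3 -c "
from h import *
st()"
```

```text
t 13.5 W [ 0.5336 -0.219   0.1012] tray mm [[   2.6 -119.8  101.2]] yaw -3.03 F [-0.3 -0.5 -0.5] w 0.0085
```

Emit:
servo_tool(
  series="3 -1 -10 -0.007 0 0 -0.8; 3 0 -9 0 0 0 -0.8; 6 0 -9 0 0 0 -0.8; 7 0 -8 0 0 0 -0.8; 8 0 -7 0 0 0 -0.8; 7 0 -3 0 0 0 -0.8; 7 0 -2 0 0 0 -0.8; 6 0 -1 0 0 0 -0.8",
)

```text
time_s: 14.5
tool_pos: [0.535, -0.1651, 0.0509]
orientation: [0.487, 0.512, 0.491, -0.51]
contact_force: [-0.4, 0.2, -0.4]
width: 0.0084
```

```bash
python3 -c "
from h import *
st()"
```

```text
t 14.5 W [ 0.535  -0.1651  0.0509] tray mm [[  0.7 -65.9  50.9]] yaw -2.53 F [-0.4  0.2 -0.4] w 0.0084
```

Emit:
servo_tool(
  series="3 0 0 0 0 0 -0.8; 3 0 0 0 0 0 -0.8; 3 0 0 0 0 0 -0.8; 3 0 0 0 0 0 -0.8; 3 0 0 0 0 0 -0.8; 2 0 0 0 0 0 -0.8; 2 0 0 0 0 0 -0.8; 2 0 0 0 0 0 -0.8",
)

```text
time_s: 15.5
tool_pos: [0.535, -0.1654, 0.0448]
orientation: [0.483, 0.517, 0.492, -0.507]
contact_force: [-7.7, 3.9, 23.1]
width: 0.0082
```

```bash
python3 -c "
from h import *
st()"
```

```text
t 15.5 W [ 0.535  -0.1654  0.0448] tray mm [[  0.7 -66.2  44.8]] yaw -2.82 F [-7.7  3.9 23.1] w 0.0082
```

The fingertips stopped at 44.8 mm with 23 N, which matches the shut lid's 45 mm upper face. I retract up and aside, then look.

Emit:
servo_tool(
  series="-5 0 0 0 0 0 -0.8; -20 0 0 0 0 0 -0.8; -40 0 0 0 0 0 -0.8; -50 0 0 0 0 0 -0.8; -30 0 -40 0 0 0 -0.8; 0 -10 -45 0 0 0 -0.8; 0 -10 -40 0 0 0 -0.8; 0 0 0 0 0 0 -0.8",
)

```text
time_s: 16.5
tool_pos: [0.5219, -0.0417, 0.1984]
orientation: [0.483, 0.52, 0.49, -0.507]
contact_force: [-0.1, -0.4, 0.2]
width: 0.0084
```

```bash
python3 -c "
from h import *
st(); both(5)
print('shut lid px: side',[((w2px('side',t2w([[x,y,.045]],V))[0]-[195,130])*2.3+[391,0]).round(0).tolist() for x,y in((.113,-.0445),(-.113,-.0445),(0,-.0355),(.113,-.1165),(-.113,-.1165))])
print('open .1 rad tab', ((w2px('side',t2w([[0,-.0355,.053]],V))[0]-[195,130])*2.3+[391,0]).round(0))
"
```

```text
t 16.5 W [ 0.5219 -0.0417  0.1984] tray mm [[-19.9  56.4 198.4]] yaw -3.13 F [-0.1 -0.4  0.2] w 0.0084
shut lid px: side [[506.0, 88.0], [676.0, 166.0], [583.0, 130.0], [540.0, 57.0], [705.0, 129.0]]
open .1 rad tab [583. 125.]
```

View pics/both5.png

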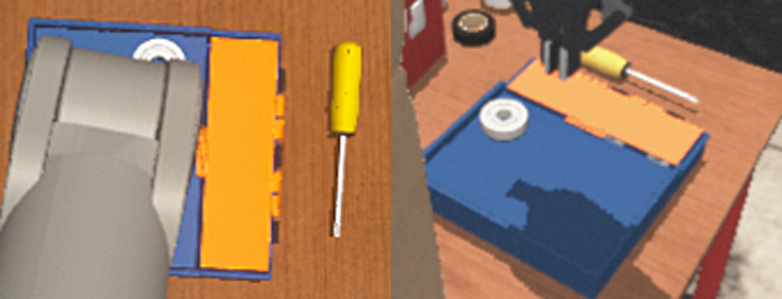

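```bash
python3 -c "
from plant import robot
print(robot.close_job())"
```

```text
the job is handed in; nothing more can be done
None
```

All three nuts are in the trough and the lid is shut. The job was handed in at about 16.5 s of the 54 s allowed; it reports no verdict.

I swept the nuts one at a time over the open edge with nearly closed fingers. Then I pushed the lid over from outside and pressed it down.

- **Nuts:** The side camera put them at tray y of about −74, −72 and −69 mm, taken at trough-floor height, before I closed the lid. They are under the lid now, so I could not see them again afterwards.
- **Lid:** The fingertips stopped at a height of 44.8 mm with 23 N, against 45 mm for the shut lid's upper face. The last picture shows it lying flat over the trough, within a few pixels of where a shut lid should appear.
- **Bearing and bystanders:** The bearing and screwdriver look unmoved in the last picture. The tape measure was outside my later crops, but the arm passed it about 0.17 m above its top and met no force there.
- **Robot:** The gripper was left about 0.2 m above the table, touching nothing.

No check failed or disagreed.

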